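# Feed a form pad under the stack cutter's guard with the push stick

## Robot

A 6-joint arm with a two-finger parallel gripper is mounted at the origin on the work surface. World frame = base frame: x ahead of the robot, y to its left, z up, the work surface at z = 0. Lengths are in m, angles in rad, forces in N, time in s.
With the tool pointing down it reaches from about 0.375 to 0.975 m from the base axis. Payload 3.8 kg.
Tool frame: the origin (TCP) lies midway between the tips of the shut fingers; the grasp point (between the pads) lies 19 mm behind it; z points along the fingers, y is the direction in which the jaws open and shut (so a half turn about z gives the same grasp; the last joint's range is limited). The gripper opens to 85 mm and grips with 20 to 120 N. Pads are 22 mm wide; open, the fingers measure 114 mm over their backs; the gripper's body (76 mm by 85 mm) begins 54 mm behind the grasp point. The pads swing forward as they close: fully open they stand 13 mm farther back than shut.
Start: joints at [1.154, 0.264, 1.604, -0, 1.274, -0.037], TCP at [0.25, 0.627, 0.231] pointing down, gripper open.
Joint ranges: [-2.63, 2.63], [-0.94, 2.18], [0.31, 2.57], [-1.31, 4.45], [0, 2.66], [-2.55, 2.55]. Speed limits (rad/s): [2.57, 2.57, 3.14, 3.14, 3.14, 3.14].

## Interface

Orientations are given as a rotation vector (axis times angle).
In Python, from workcell import bot gives the robot as it stands. The module is installed in compiled form; this text tells all that it offers.
- The arm moves only by the tool play_rows, never from a script. Its argument "series" is a list of rows, each an object with "translation": the shift along the tool's x, y, z in m, a list of three; "spin": the turn about the tool's z in units of 5 degrees (1.0 is 5 degrees). In form: [{"translation": [dx, dy, dz], "spin": spin}, ...]. A call has 1 to 5 rows; each row shifts and turns the commanded pose from where the row before left it, along the tool's axes as they then stand; what a row does not reach is not made up. A row lasts 1/10 s, in which the tool goes at most 50 mm and 8.59 degrees, less where a joint would pass 70% of its speed; a pose out of reach is approached as far as the arm can. A call is refused whole if a number of a shift passes 0.05 or a number of a turn 1, either way. A call with a gripper value outside its range is refused whole. "jaw" is the gripper's target within -1 to 1 (fully open at 1, half-way at 0, shut at -1), set as the call begins (left out, the last holds). The fingers move at their own pace and stop on an object; "force" is the grip in N (left out, the last holds). Time passes only in rows, so rows that do not move let the fingers close. It gives the time, the measured TCP pose, the force and the opening at its end, in the units of the state.
- bot.read_state(): the state, without advancing time (a new reading comes with each control period).
- bot.read_camera(name): name is "scene" or "top" or "wrist"; returns the picture (400x640x3 uint8, blue, green, red); there is no depth.
- bot.get_calibration(name): a dict with "fov_y" (degrees; the focal length in pixels is half the picture's height over the tangent of half this angle, whatever the lens; pixels are square), "cx", "cy" (the principal point, pixels), "R" (3x3) and "t" (3): a world point X has camera coordinates R X + t. Camera axes: x right, y down, z forward; pixel columns grow to the right and rows downward; lengths in m; the calibration is good to about 2 mm. A picture is of the moment at which its call begins: read the wrist's pose just before it. get_calibration takes no time and is no camera call; for the wrist camera it gives the pose at the moment of the call.
- bot.finish_job(): hands the job in, once; it reports no verdict.
The state is a dict: "time": time; "q": joint angles; "joint_vel": joint speeds; "joint_torque": joint torques, N m; "tool_pos": TCP position; "tcp_rot": TCP orientation; "wrist_force": force on the tool from outside, world axes, zero at the start; "torque": the same for the moment, N m; "width": opening from 0.0 (shut) to 1.0 (fully open).
Only numpy, scipy, OpenCV 4.12 (cv2) and the standard library are available. Lean on these libraries where they do the work, as an engineer would, in place of code of your own. Each camera call takes 0.05 s, during which the arm holds its last target. There are 200 camera calls.

## Task

Get the pad of forms on the stack cutter ready for trimming: with the wooden push stick, never your fingers, slide the pad over against the aluminium side guide on its far side and feed it in under the clear guard, spine first, until it sits square and right up against both the side guide and the back gauge. Push gently, so that you feel the gauge but neither shift it nor bruise the pad, and keep the hand itself outside the guard. Then stand the push stick back on the desk on its sole and let go, leaving the pad home and the other things on the desk where they are.

Things in the scene. Friction and masses are not known exactly. Their poses are not given: they have to be found in the camera images.
- cutter: Manual stack cutter, fixed, 416 x 560 mm. Origin at desk level under the blade line, midway across. y = feed direction (in under the guard), x across it, away from the robot, z up. In this frame the flat table is at z = 45 mm (x -180 to 180, y -260 to 300). Side frames 195 mm high at |x| 172 to 208, y -50 to 80; cross beam to 190 mm, hand wheel on it to 245 mm; lever on the far frame leans back.
- guide_face (a point): Point on the face of the side guide the pad belongs against, at cutter x = +130, y = -150, 12 mm above its table. The guide is a straight aluminium strip 24 mm high on the table, along the feed from cutter y = -240 to 220. A like strip on the robot's side (face at x = -160) is not used.
- guard_edge (a point): Middle of the lower edge of the clear finger guard (metal strip 8 mm thick and high), at cutter y = -60 mm, 83 mm above the desk: the opening under it is 38 mm high. The guard slopes up and back to the beam. Clamp and blade behind it are raised, underside 89 mm above the desk. Nothing else stands between guard and back gauge.
- table_rear (a point): Point on the table behind the blade (cutter x 0, y +80 mm). Hereabouts the back gauge stands: a steel plate across the table, 30 mm high, flat face square to the feed. It is set somewhere from cutter y = +60 to +100 mm and is not measured: find it by feel. A friction clamp holds it; it slides off its setting at about 12 N. Shifting it 2.5 mm spoils the setting.
- pad_mid (a point): Centre (half-way up) of the pad of forms on the cutter's front table: a stiff block, 148 mm along its x, 105 along its y, 18 thick, 0.15 to 0.3 kg, lying flat. Its y points to the grey taped spine, which goes in first and meets the back gauge. It starts ahead of the guard, 8 to 40 mm short of the side guide, up to 0.12 rad skew. More than 20 N from the stick bruises it. Friction about 0.6.
- stick_grip (a point): Centre of the push stick's upright handle, 58 mm above its flat underside; the plain wooden stick stands on the desk. x along its sole to the blunt nose, z up. Sole: bar 200 long, 30 wide, 18 high; nose 160 mm ahead of this point, tail 40 behind. Handle: 54 long (x), 24 thick (y), up to 85 mm above the underside; grip across its thickness from above. 0.14 kg.
- stapler: Bystander, to be left alone: black office stapler, 145 x 34 x 55 mm, on the desk; origin at the centre of its underside.
- penpot: Bystander, to be left alone: open square white pen pot, 75 x 75 x 95 mm, pens and scissors standing up to 155 mm, on the desk; origin at the centre of its underside.
- ruler: Bystander, to be left alone: flat steel ruler, 310 x 32 x 5 mm, on the desk; origin at the centre of its underside.
- mug: Bystander, to be left alone: white mug, 82 mm across, 92 mm high, on the desk; origin at the centre of its underside.
Mind the look-alikes: they are no part of the job. What is shaped like the part that bears pad_mid but yellow is not meant.

How it is judged:
By the outcome, as a careful person would: the job done as asked, in the order asked, and still so for the second after the job is handed in, with the robot touching nothing.
It also fails if it takes over 72 s, if anything falls off the work surface, if the arm or the gripper's body presses on something with over 40 N, if the wrist force passes 120 N, or if a joint passes its speed limit or range.

## Working session

There is one attempt and no reset: what is moved stays moved. The work goes in short steps, Python scripts to look and compute and a tool call to move; the robot and the scene stay as the last step left them, time stands still between calls to the robot, and variables do not carry over. Pictures are saved under pics/ and viewed, about 8 in all and at most 12, crops included, and the job is handed in when it is done.

Besides the shell and the picture viewer there is one more tool, called after "Call:" as name([rows], argument=value, ...), one row to a line, values as JSON. play_rows: Moves the arm, as the interface text tells. Its arguments: {"type":"object","properties":{"series":{"type":"array","items":{"type":"object","properties":{"translation":{"type":"array","items":{"type":"number"}},"spin":{"type":"number"}}}},"jaw":{"type":"number"},"force":{"type":"number"}},"required":["series"]}

```bash
mkdir -p pics; cat > h.py <<'E'
import numpy as np, cv2, json
from workcell import bot
def cam(n):
    c=bot.get_calibration(n); im=bot.read_camera(n); f=200/np.tan(np.radians(c['fov_y'])/2)
    return im,dict(f=f,cx=c['cx'],cy=c['cy'],R=np.array(c['R']),t=np.array(c['t']))
def proj(c,X):
    p=np.atleast_2d(X)@c['R'].T+c['t']; return np.c_[c['cx']+c['f']*p[:,0]/p[:,2],c['cy']+c['f']*p[:,1]/p[:,2]]
def ray(c,uv):
    d=c['R'].T@np.array([(uv[0]-c['cx'])/c['f'],(uv[1]-c['cy'])/c['f'],1]); return -c['R'].T@c['t'],d/np.linalg.norm(d)
def atz(c,uv,z):
    o,d=ray(c,uv); return o+d*(z-o[2])/d[2]
def tri(obs):
    A=0;b=0;
    for c,uv in obs:
        o,d=ray(c,uv);P=np.eye(3)-np.outer(d,d);A=A+P;b=b+P@o
    X=np.linalg.solve(A,b); return X,[np.linalg.norm(proj(c,X)[0]-uv) for c,uv in obs]
E
python3 - <<'E'
from h import *
import pickle
D={}
for n in ['scene','top','wrist']:
    im,c=cam(n);D[n]=c;cv2.imwrite(f'pics/{n}0.png',im);print(n,c['f'],c['cx'],c['cy'],(-c['R'].T@c['t']).round(3),c['R'].round(2).tolist())
pickle.dump(D,open('cal.pkl','wb'))
print(bot.read_state())
a=cv2.imread('pics/scene0.png');b=cv2.imread('pics/top0.png')
E
```

```text
scene 366.6433496884109 322.28945054386645 204.50451242350204 [1.222 0.395 0.764] [[-0.55, 0.84, -0.01], [0.51, 0.32, -0.8], [-0.66, -0.44, -0.6]]
top 483.3437046187424 325.32516024863344 198.2768365018666 [ 0.327 -0.108  1.457] [[-0.02, -1.0, -0.02], [-0.99, 0.02, -0.12], [0.12, 0.02, -0.99]]
wrist 331.59615331302587 322.5862842863038 196.3231702097339 [0.174 0.657 0.373] [[0.37, 0.93, -0.0], [0.88, -0.35, 0.32], [0.3, -0.12, -0.95]]
{'time': 0.15, 'q': array([ 1.15412489e+00,  2.64569776e-01,  1.60507892e+00,  1.07209779e-05,
        1.27370715e+00, -3.68945621e-02]), 'joint_vel': array([ 3.39693975e-04, -2.97312790e-03, -5.77880552e-03, -3.11022751e-06,
       -8.27589619e-04, -1.74121224e-03]), 'joint_torque': array([ 1.12494505e-03, -5.15902269e+01, -3.67961526e+01,  2.08368670e-05,
        7.98791181e-03,  1.80799290e-06]), 'tool_pos': array([0.24999269, 0.62637833, 0.23024494]), 'tcp_rot': array([-5.92901455e-01, -3.08472227e+00,  2.69473850e-03]), 'wrist_force': array([ 0.78942767, -0.64250841, -0.566128  ]), 'torque': array([-0.06175251,  0.04898865, -0.0350267 ]), 'width': 1.0003210605943056}
```

View pics/top0.png

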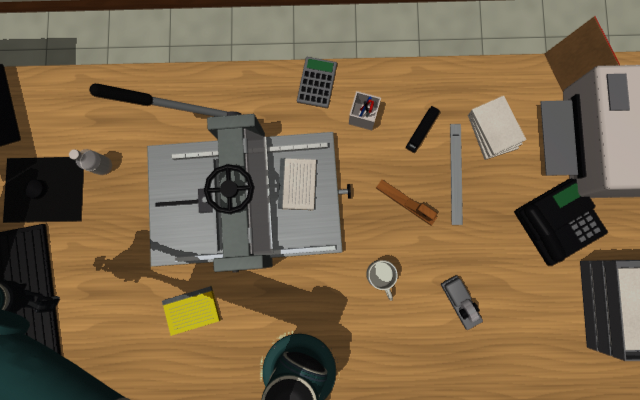

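View pics/scene0.png

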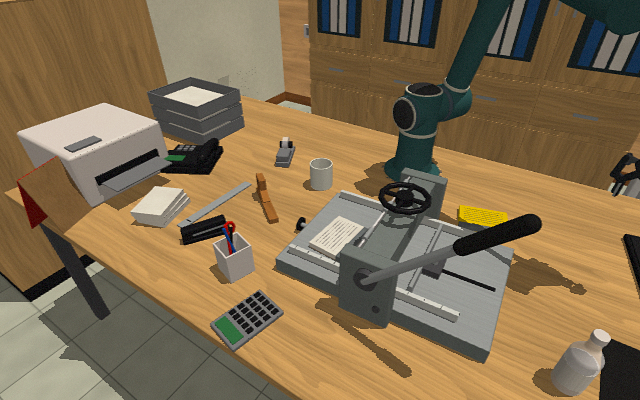

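The first pictures show the cutter at top pixel (245,195). The white pad is at top (299,184), scene (337,237). The wooden stick runs from its nose at top (378,183) to its handle at (427,211). There are two pad-like candidates: the white one at (299,184) on the front table, and the yellow one at (190,312) on the desk. The white one fits and the yellow one is the excluded look-alike. Next I'll enlarge crops to confirm this and measure.

```bash
python3 - <<'E'
import cv2,numpy as np
def crop(f,x,y,w,h,s,o):
    a=cv2.imread(f)[y:y+h,x:x+w];a=cv2.resize(a,None,fx=s,fy=s,interpolation=cv2.INTER_CUBIC)
    for u in range(x-x%20+20,x+w,20):
        cv2.line(a,((u-x)*s,0),((u-x)*s,6),(0,0,255),1);cv2.putText(a,str(u),((u-x)*s-10,16),0,.35,(0,0,255),1)
    for v in range(y-y%20+20,y+h,20):
        cv2.line(a,(0,(v-y)*s),(6,(v-y)*s),(0,0,255),1);cv2.putText(a,str(v),(8,(v-y)*s+4),0,.35,(0,0,255),1)
    cv2.imwrite(o,a)
crop('pics/top0.png',250,125,200,140,4,'pics/c1.png')
crop('pics/scene0.png',245,160,160,120,5,'pics/c2.png')
E
```

```text
(no output)
```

View pics/c1.png

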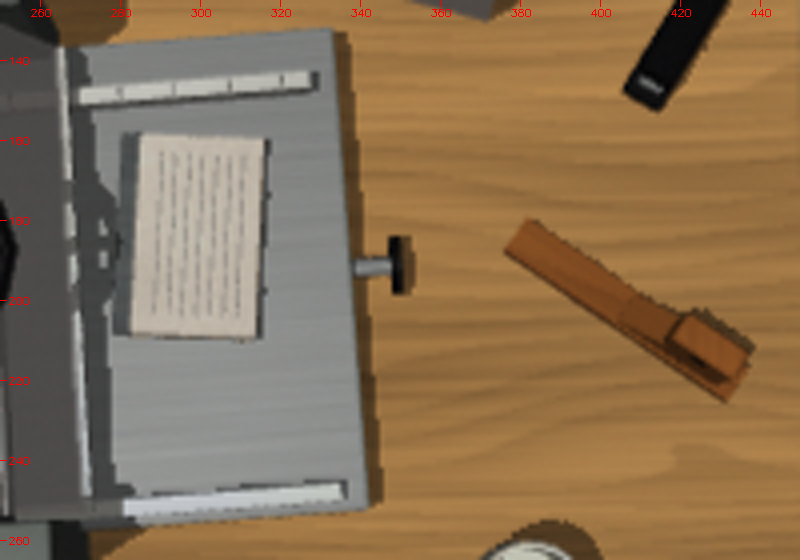

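View pics/c2.png

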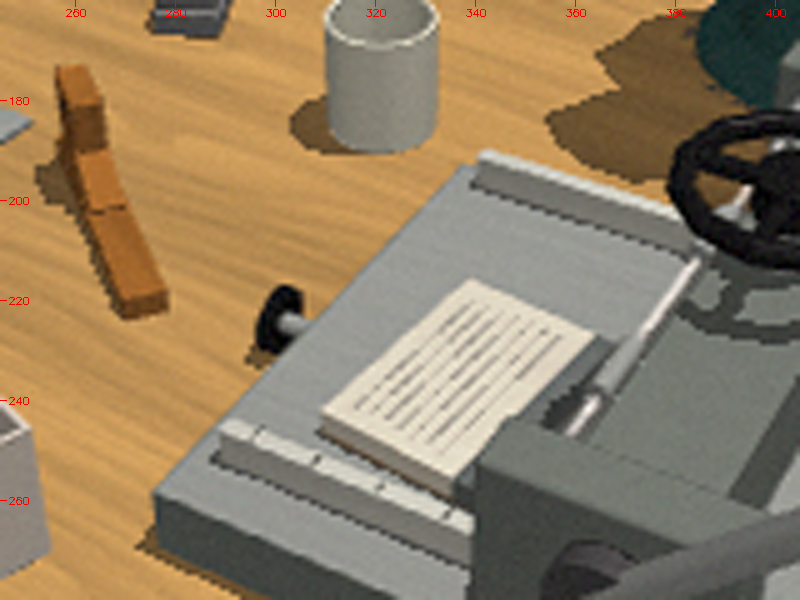

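Both crops confirm it. The white pad with the grey spine is at top (297,184), lying on the front table with the spine toward the guard. The single wooden stick has its nose at top (379,183). I'll fit the poses from corners seen in both views.

```bash
cat > fit.py <<'E'
from h import *
import pickle
from scipy.optimize import least_squares
D=pickle.load(open('cal.pkl','rb'));T=D['top'];S=D['scene']
t=lambda x,y:(250+x/4,125+y/4); s=lambda x,y:(245+x/5,160+y/5)
def fit(obs,x0,z=True):
    def pose(p,P): c,q=np.cos(p[2]),np.sin(p[2]);P=np.array(P);return np.array([p[0]+c*P[0]-q*P[1],p[1]+q*P[0]+c*P[1],p[3]+P[2]])
    g=lambda p:np.concatenate([proj(c,pose(p,P))[0]-uv for c,uv,P in obs])
    r=least_squares(g,x0,loss='soft_l1');print(r.x.round(4),'res',g(r.x).round(1).tolist());return r.x
print('tri nose',tri([(T,t(504,249)),(S,s(165,288))]),tri([(T,t(530,219)),(S,s(122,302))]))
hA=[((690,308),(65,108)),((752,350),(55,68)),((735,378),(85,63)),((668,338),(103,103))]
print('tri handle',[tri([(T,t(*a)),(S,s(*b))])[0].round(4).tolist() for a,b in hA])
print('tri pad',[tri([(T,t(*a)),(S,s(*b))])[0].round(4).tolist() for a,b in [((265,138),(322,414)),((258,339),(470,280)),((114,334),(612,340))]])
print('tri table',tri([(T,t(332,30)),(S,s(153,494))])[0].round(4))
print('stick origin at handle sole centre');H=[(.027,-.012,.085),(-.027,-.012,.085),(-.027,.012,.085),(.027,.012,.085)]
o=[(T,t(504,249),(.16,.015,.018)),(S,s(165,288),(.16,.015,.018)),(T,t(530,219),(.16,-.015,.018)),(S,s(122,302),(.16,-.015,.018)),(S,s(122,320),(.16,-.015,0)),(S,s(167,308),(.16,.015,0)),(T,t(726,402),(-.04,.015,.018))]
for P,(a,b) in zip(H,hA): o+=[(T,t(*a),P),(S,s(*b),P)]
fit(o,[.4,-.4,2.,0])
print('pad')
fit([(T,t(123,133),(.074,.0525,.009)),(T,t(265,138),(.074,-.0525,.009)),(T,t(258,339),(-.074,-.0525,.009)),(T,t(114,334),(-.074,.0525,.009)),
(S,s(322,414),(.074,-.0525,.009)),(S,s(470,280),(-.074,-.0525,.009)),(S,s(612,340),(-.074,.0525,.009)),(S,s(322,434),(.074,-.0525,-.009))],[.4,0,0,.05])
print('cutter')
fit([(T,t(332,30),(.18,-.26,.045)),(S,s(153,494),(.18,-.26,.045)),(S,s(465,165),(-.18,-.26,.045)),(T,t(370,507),(-.18,-.26,.045)),
(T,t(318,88),(.13,-.24,.069)),(T,t(348,482),(-.16,-.24,.069)),(S,s(240,421),(.154,-.24,.069)) ,(T,t(80,104),(.13,-.06,.069)),(T,t(92,500),(-.172,-.056,.091)),
(T,(148,148.5),(.18,.3,.045)),(T,(151,266),(-.18,.3,.045)),(S,(486,356),(.18,.3,.045))],[.4,0,0,0])
E
python3 fit.py
```

```text
tri nose (array([ 0.53584105, -0.23786579,  0.01786689]), [np.float64(0.10305248174789364), np.float64(0.09594495274302388)]) (array([ 0.55821166, -0.25751086,  0.01309491]), [np.float64(0.5407679685407646), np.float64(0.5077133107833708)])
tri handle [[0.4809, -0.3627, 0.0823], [0.4485, -0.4032, 0.0835], [0.4295, -0.3914, 0.0814], [0.4601, -0.3468, 0.0804]]
tri pad [[0.6149, -0.0594, 0.0593], [0.4666, -0.0521, 0.0584], [0.4728, 0.0508, 0.0621]]
tri table [ 0.7009 -0.1115  0.0406]
stick origin at handle sole centre
[ 0.4544 -0.3767  0.948  -0.0023] res [-0.1, 0.3, -0.0, 0.4, -1.0, -0.4, -0.4, -0.2, 0.1, 0.5, 0.0, 0.7, 0.3, -0.3, -0.5, 0.5, 0.1, -0.2, -0.1, 0.8, -1.4, -0.1, -0.5, 0.7, -0.7, -0.5, 0.3, -0.1, -0.6, -0.7]
pad
[ 0.5437 -0.0041 -0.0494  0.0512] res [-0.4, 0.6, -0.4, 0.3, -0.4, 0.1, -0.4, 0.2, -1.1, -0.4, -1.0, -0.5, 0.3, 0.6, -0.9, 0.3]
cutter
[ 0.5094  0.1352  0.0506 -0.0058] res [1.1, -0.2, -1.7, 0.1, -1.2, 0.2, 0.2, 0.7, -1.0, 0.2, -1.6, 0.4, -8.3, 5.2, -2.4, 0.5, -2.2, 4.4, 0.9, -3.0, 0.7, -0.4, 1.0, -2.3]
```

```bash
cat > plan.py <<'E'
from h import *
from scipy.spatial.transform import Rotation as Ro
def yaw0(s): x=Ro.from_rotvec(s['tcp_rot']).as_matrix()[:,0]; return np.degrees(np.arctan2(x[1],x[0]))
def plan(wps,start=None,step=.048,deg=5.):
    s=bot.read_state(); p,y=(np.array(s['tool_pos']),yaw0(s)) if start is None else (np.array(start[:3]),start[3])
    rows=[]
    for w in wps:
        q=np.array(w[:3]);st=w[4] if len(w)>4 else step
        n=int(np.ceil(max(np.linalg.norm(q-p)/st,abs(w[3]-y)/deg,1)-1e-6))
        for i in range(n):
            k=n-i;d=(q-p)/k;a=np.radians(y);x=np.array([np.cos(a),np.sin(a),0]);yy=np.array([np.sin(a),-np.cos(a),0])
            t=np.round([d@x,d@yy,-d[2]],4);sp=round(-(w[3]-y)/k/5,3)
            p=p+t[0]*x+t[1]*yy-np.array([0,0,t[2]]);y-=5*sp
            rows.append({"translation":t.tolist(),"spin":sp})
    for i in range(0,len(rows),5): print(json.dumps(rows[i:i+5]))
    print('end',p.round(4),round(y,2),'rows',len(rows))
def stat():
    s=bot.read_state();print(round(s['time'],2),np.round(s['tool_pos'],4),'yaw',round(yaw0(s),2),'F',np.round(s['wrist_force'],1),'w',round(s['width'],3),'tau',np.round(s['torque'],2))
E
python3 -c "
from plan import *
plan([(.32,.5,.34,140),(.48,.15,.35,110),(.50,-.1,.35,93)])"
```

```text
[{"translation": [-0.028, -0.0229, -0.0274], "spin": 0.912}, {"translation": [-0.0297, -0.0205, -0.0275], "spin": 0.912}, {"translation": [-0.0312, -0.0181, -0.0274], "spin": 0.912}, {"translation": [-0.0326, -0.0156, -0.0275], "spin": 0.912}, {"translation": [-0.0386, -0.0184, -0.0011], "spin": 0.667}]
[{"translation": [-0.0396, -0.0161, -0.0011], "spin": 0.667}, {"translation": [-0.0405, -0.0138, -0.0011], "spin": 0.667}, {"translation": [-0.0412, -0.0114, -0.0011], "spin": 0.667}, {"translation": [-0.0418, -0.0089, -0.0011], "spin": 0.666}, {"translation": [-0.0423, -0.0065, -0.0011], "spin": 0.667}]
[{"translation": [-0.0426, -0.004, -0.0011], "spin": 0.666}, {"translation": [-0.0427, -0.0016, -0.0011], "spin": 0.667}, {"translation": [-0.0427, 0.0009, -0.0012], "spin": 0.666}, {"translation": [-0.0403, -0.0111, 0.0], "spin": 0.567}, {"translation": [-0.0408, -0.0091, 0.0], "spin": 0.567}]
[{"translation": [-0.0412, -0.0071, 0.0], "spin": 0.567}, {"translation": [-0.0415, -0.005, 0.0], "spin": 0.566}, {"translation": [-0.0417, -0.003, 0.0], "spin": 0.567}, {"translation": [-0.0418, -0.0009, 0.0], "spin": 0.566}]
end [ 0.5  -0.1   0.35] 93.0 rows 19
```

Call:
play_rows([
  {"translation": [-0.028, -0.023, -0.0275], "spin": 0.91},
  {"translation": [-0.03, -0.0205, -0.0275], "spin": 0.91},
  {"translation": [-0.031, -0.018, -0.0275], "spin": 0.91},
  {"translation": [-0.0325, -0.0155, -0.0275], "spin": 0.91},
  {"translation": [-0.0385, -0.0185, -0.001], "spin": 0.67},
], jaw=1)

```text
time: 0.65
tool_pos: [0.3397, 0.4625, 0.3471]
tcp_rot: [1.161, 2.917, 0.012]
wrist_force: [1.4, 0.4, 0.2]
width: 1.003
```

Call:
play_rows([
  {"translation": [-0.0395, -0.016, -0.001], "spin": 0.67},
  {"translation": [-0.0405, -0.014, -0.001], "spin": 0.67},
  {"translation": [-0.041, -0.0115, -0.001], "spin": 0.67},
  {"translation": [-0.042, -0.009, -0.001], "spin": 0.67},
  {"translation": [-0.042, -0.0065, -0.001], "spin": 0.67},
])

```text
time: 1.15
tool_pos: [0.4266, 0.2657, 0.3471]
tcp_rot: [-1.575, -2.718, 0.0]
wrist_force: [0.1, -0.2, -0.9]
width: 0.995
```

Call:
play_rows([
  {"translation": [-0.0425, -0.004, -0.001], "spin": 0.67},
  {"translation": [-0.0425, -0.0015, -0.001], "spin": 0.67},
  {"translation": [-0.0425, 0.001, -0.001], "spin": 0.67},
  {"translation": [-0.04, -0.011, 0.0], "spin": 0.57},
  {"translation": [-0.041, -0.009, 0.0], "spin": 0.57},
])

```text
time: 1.65
tool_pos: [0.4862, 0.0663, 0.3499]
tcp_rot: [-1.932, -2.477, 0.001]
wrist_force: [0.3, -0.2, -0.0]
width: 0.999
```

Call:
play_rows([
  {"translation": [-0.041, -0.007, 0.0], "spin": 0.57},
  {"translation": [-0.0415, -0.005, 0.0], "spin": 0.57},
  {"translation": [-0.042, -0.003, 0.0], "spin": 0.57},
  {"translation": [-0.042, -0.001, 0.0], "spin": 0.57},
  {"translation": [0, 0, 0], "spin": 0},
])

```text
time: 2.15
tool_pos: [0.4988, -0.1034, 0.3497]
tcp_rot: [2.173, 2.267, -0.003]
wrist_force: [0.9, 0.7, -0.5]
width: 1.0
```

```bash
python3 - <<'E'
from plan import *
import pickle
stat(); im,c=cam('wrist'); cv2.imwrite('pics/w1.png',im); pickle.dump(c,open('w1.pkl','wb'))
a=im.copy()
cv2.imwrite('pics/w1v.png',cv2.resize(a,(800,500),interpolation=cv2.INTER_CUBIC))
plan([(.45,-.383,.16,54.3),(.45,-.383,.041,54.3,.03)])
E
```

```text
2.15 [ 0.4988 -0.1034  0.3497] yaw 92.42 F [ 0.9  0.7 -0.5] w 1.0 tau [-0.    0.04 -0.07]
[{"translation": [-0.0349, -0.0076, 0.0237], "spin": 0.956}, {"translation": [-0.0354, -0.0047, 0.0237], "spin": 0.956}, {"translation": [-0.0357, -0.0017, 0.0237], "spin": 0.956}, {"translation": [-0.0358, 0.0012, 0.0237], "spin": 0.956}, {"translation": [-0.0355, 0.0042, 0.0237], "spin": 0.956}]
[{"translation": [-0.035, 0.0072, 0.0237], "spin": 0.956}, {"translation": [-0.0344, 0.01, 0.0238], "spin": 0.956}, {"translation": [-0.0334, 0.0129, 0.0237], "spin": 0.957}, {"translation": [0.0, -0.0, 0.0298], "spin": -0.0}, {"translation": [0.0, -0.0, 0.0297], "spin": -0.0}]
[{"translation": [0.0, -0.0, 0.0298], "spin": -0.0}, {"translation": [0.0, -0.0, 0.0297], "spin": -0.0}]
end [ 0.45   -0.3831  0.041 ] 54.3 rows 12
```

View pics/w1v.png

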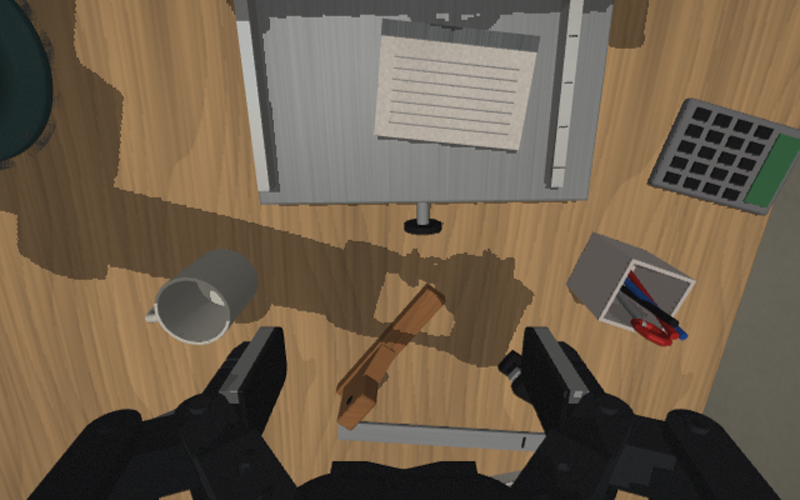

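The wrist picture shows the pad's top corners at about (383,20), (540,37), (519,150) and (375,135) in the 800-wide view. The guide's front inner corner is at (552,187) and the table's front edge runs from (261,192) to (588,190). The stick lies between (430,288) and (350,425). I'll grasp the stick and refit the cutter in the same turn.

Call:
play_rows([
  {"translation": [-0.035, -0.0075, 0.0235], "spin": 0.956},
  {"translation": [-0.0355, -0.0045, 0.0235], "spin": 0.956},
  {"translation": [-0.0355, -0.0015, 0.0235], "spin": 0.956},
  {"translation": [-0.036, 0.001, 0.0235], "spin": 0.956},
  {"translation": [-0.0355, 0.004, 0.0235], "spin": 0.956},
])

```text
time: 2.7
tool_pos: [0.4695, -0.2752, 0.2319]
tcp_rot: [-2.592, -1.775, -0.001]
wrist_force: [1.4, 0.9, -0.1]
width: 0.997
```

Call:
play_rows([
  {"translation": [-0.035, 0.007, 0.0235], "spin": 0.956},
  {"translation": [-0.0345, 0.01, 0.0235], "spin": 0.956},
  {"translation": [-0.0335, 0.013, 0.0235], "spin": 0.956},
  {"translation": [0, 0, 0.01], "spin": 0},
  {"translation": [0, 0, 0], "spin": 0},
])

```text
time: 3.2
tool_pos: [0.4505, -0.3796, 0.1497]
tcp_rot: [-2.787, -1.438, 0.002]
wrist_force: [-0.7, 0.7, -0.2]
width: 1.0
```

```bash
cat >> fit.py <<'E'
print('=== with wrist');W=pickle.load(open('w1.pkl','rb'));w=lambda x,y:(x*.8,y*.8)
print('cutter')
fit([(T,t(332,30),(.18,-.26,.045)),(S,s(153,494),(.18,-.26,.045)),(S,s(465,165),(-.18,-.26,.045)),(T,t(370,507),(-.18,-.26,.045)),
(T,t(318,86),(.13,-.24,.069)),(W,w(553,187),(.13,-.24,.069)),(W,w(547,187),(.13,-.24,.045)),(W,w(570,0),(.13,-.09,.069)),(W,w(261,192),(-.18,-.26,.045)),(W,w(589,190),(.18,-.26,.045))][:-2][:7]+[(W,w(261,192),(-.18,-.26,.045)),(W,w(589,190),(.18,-.26,.045))],[.5,.135,.05,0])
print('pad')
fit([(T,t(123,133),(.074,.0525,.009)),(T,t(265,138),(.074,-.0525,.009)),(T,t(258,339),(-.074,-.0525,.009)),(T,t(114,334),(-.074,.0525,.009)),
(S,s(322,414),(.074,-.0525,.009)),(S,s(470,280),(-.074,-.0525,.009)),(S,s(612,340),(-.074,.0525,.009)),
(W,w(383,20),(-.074,.0525,.009)),(W,w(540,37),(.074,.0525,.009)),(W,w(519,150),(.074,-.0525,.009)),(W,w(375,134),(-.074,-.0525,.009))],[.5,0,0,.05])
E
python3 fit.py | sed -n '/===/,$p'; python3 -c "
from plan import *
stat(); plan([(.45,-.383,.041,54.3,.03)])
im,c=cam('wrist');cv2.imwrite('pics/w2.png',im)"
```

```text
=== with wrist
cutter
[ 0.517   0.142   0.027  -0.0008] res [0.3, -1.1, -1.6, -0.5, 1.3, 0.1, -3.5, 0.3, -2.3, -0.3, 0.1, -0.5, -1.1, -3.8, 0.5, 3.1, -0.3, 8.8]
pad
[ 0.5447 -0.0037 -0.0553  0.0507] res [-0.4, 0.2, -0.3, 0.1, -0.6, -0.1, -0.6, -0.2, -1.2, -0.1, -0.8, -0.1, 0.3, 1.0, 0.1, -0.3, -0.1, -0.1, -0.1, 0.1, -0.3, 1.2]
3.2 [ 0.4505 -0.3796  0.1497] yaw 54.57 F [-0.7  0.7 -0.2] w 1.0 tau [ 0.02 -0.03 -0.02]
[{"translation": [-0.0008, 0.0004, 0.0272], "spin": 0.013}, {"translation": [-0.0008, 0.0004, 0.0272], "spin": 0.014}, {"translation": [-0.0007, 0.0004, 0.0271], "spin": 0.013}, {"translation": [-0.0008, 0.0004, 0.0272], "spin": 0.014}]
end [ 0.45  -0.383  0.041] 54.3 rows 4
```

View pics/w2.png

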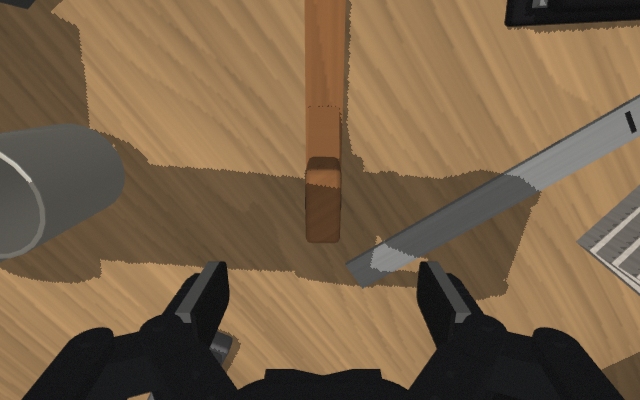

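```bash
sed -i 's/w(261,192)/w(261,203)/g; s/w(589,190)/w(589,200)/g' fit.py; python3 fit.py | sed -n '/===/,$p'; python3 - <<'E'
# line fits of guide top inner edge in wrist & top images -> yaw at z=.069
from h import *; import pickle
W=pickle.load(open('w1.pkl','rb'));T=pickle.load(open('cal.pkl','rb'))['top']
im=cv2.cvtColor(cv2.imread('pics/w1.png'),6).astype(float)
def edge(rows,c0,c1,x0,x1,pol):
    out=[]
    for r in rows:
        xc=int(np.interp(r,[x0,x1],[c0,c1]));g=np.diff(im[r,xc-8:xc+9])*pol;k=g.argmax()
        if g[k]>25: out.append((xc-8+k+.5,r))
    return np.array(out)
for nm,a in [('guide top inner (dark->white)',(570*.8,553*.8,0,187*.8,1)),('near guide',(262*.8,277*.8,30*.8,187*.8,-1))]:
    e=edge(range(20,140,4),*a[:2],a[2],a[3],a[4]); P=np.array([atz(W,p,.069)[:2] for p in e])
    f=np.polyfit(P[:,1],P[:,0],1);r=P[:,0]-np.polyval(f,P[:,1]);ok=abs(r)<.0015;f=np.polyfit(P[ok,1],P[ok,0],1)
    print(nm,len(P),ok.sum(),'yaw',-np.arctan(f[0]),'x at y=0,-.1',np.polyval(f,[0,-.1]))
E
```

```text
=== with wrist
cutter
[5.109e-01 1.381e-01 5.040e-02 1.000e-04] res [0.1, -1.2, -1.4, -0.7, -0.7, -0.8, -0.8, 0.2, -2.0, -0.2, -0.2, 0.1, -1.4, -3.2, 0.8, 0.1, -0.0, 0.6]
pad
[ 0.5447 -0.0037 -0.0553  0.0507] res [-0.4, 0.2, -0.3, 0.1, -0.6, -0.1, -0.6, -0.2, -1.2, -0.1, -0.8, -0.1, 0.3, 1.0, 0.1, -0.3, -0.1, -0.1, -0.1, 0.1, -0.3, 1.2]
guide top inner (dark->white) 30 30 yaw 0.05545947608705108 x at y=0,-.1 [0.64506244 0.65061408]
near guide 20 20 yaw 0.05083212436344448 x at y=0,-.1 [0.35491868 0.36000627]
```

Call:
play_rows([
  {"translation": [-0.001, 0.0, 0.027], "spin": 0.013},
  {"translation": [-0.001, 0.0, 0.027], "spin": 0.013},
  {"translation": [-0.001, 0.0, 0.027], "spin": 0.013},
  {"translation": [-0.001, 0.0, 0.027], "spin": 0.013},
  {"translation": [0, 0, 0], "spin": 0},
])

```text
time: 3.75
tool_pos: [0.4479, -0.3811, 0.0418]
tcp_rot: [-2.789, -1.434, 0.003]
wrist_force: [-0.3, 0.6, -0.1]
width: 1.004
```

Call:
play_rows([
  {"translation": [0, 0, 0], "spin": 0},
  {"translation": [0, 0, 0], "spin": 0},
  {"translation": [0, 0, 0], "spin": 0},
  {"translation": [0, 0, 0], "spin": 0},
  {"translation": [0, 0, 0], "spin": 0},
], jaw=-1, force=60)

```text
time: 4.25
tool_pos: [0.4497, -0.3851, 0.0453]
tcp_rot: [2.794, 1.432, 0.001]
wrist_force: [0.2, 0.5, 1.2]
width: 0.278
```

Call:
play_rows([
  {"translation": [0, 0, 0], "spin": 0},
  {"translation": [0, 0, 0], "spin": 0},
  {"translation": [0, 0, 0], "spin": 0},
])

```text
time: 4.55
tool_pos: [0.4497, -0.3852, 0.0454]
tcp_rot: [2.795, 1.432, 0.001]
wrist_force: [-1.3, 0.0, 6.7]
width: 0.272
```

```bash
python3 -c "
from plan import *
stat(); plan([(.4497,-.3852,.17,54.2,.04),(.447,-.138,.17,93.0,.04),(.447,-.128,.0955,93.,.03)])"
```

```text
4.55 [ 0.4497 -0.3852  0.0454] yaw 54.28 F [-1.3  0.   6.7] w 0.272 tau [ 0.29 -0.02  0.04]
[{"translation": [-0.0, 0.0, -0.0312], "spin": 0.004}, {"translation": [-0.0, 0.0, -0.0311], "spin": 0.004}, {"translation": [-0.0, 0.0, -0.0312], "spin": 0.004}, {"translation": [-0.0, 0.0, -0.0311], "spin": 0.003}, {"translation": [0.0249, -0.0183, -0.0], "spin": -0.97}]
[{"translation": [0.0263, -0.0162, -0.0], "spin": -0.97}, {"translation": [0.0276, -0.0139, -0.0], "spin": -0.97}, {"translation": [0.0287, -0.0115, -0.0], "spin": -0.97}, {"translation": [0.0295, -0.009, -0.0], "spin": -0.97}, {"translation": [0.0302, -0.0065, -0.0], "spin": -0.97}]
[{"translation": [0.0307, -0.004, -0.0], "spin": -0.97}, {"translation": [0.0308, -0.0014, -0.0], "spin": -0.97}, {"translation": [0.0033, 0.0002, 0.0248], "spin": 0.0}, {"translation": [0.0034, 0.0002, 0.0248], "spin": 0.0}, {"translation": [0.0033, 0.0002, 0.0249], "spin": 0.0}]
end [ 0.447  -0.128   0.0955] 93.0 rows 15
```

Call:
play_rows([
  {"translation": [0, 0, -0.031], "spin": 0},
  {"translation": [0, 0, -0.031], "spin": 0},
  {"translation": [0, 0, -0.031], "spin": 0},
  {"translation": [0, 0, -0.031], "spin": 0},
  {"translation": [0, 0, 0], "spin": 0},
])

```text
time: 5.05
tool_pos: [0.4516, -0.3871, 0.1735]
tcp_rot: [2.788, 1.429, 0.005]
wrist_force: [1.0, -0.7, -0.4]
width: 0.274
```

Call:
play_rows([
  {"translation": [0.025, -0.0185, 0], "spin": -0.97},
  {"translation": [0.0265, -0.016, 0], "spin": -0.97},
  {"translation": [0.0275, -0.014, 0], "spin": -0.97},
  {"translation": [0.0285, -0.0115, 0], "spin": -0.97},
  {"translation": [0.0295, -0.009, 0], "spin": -0.97},
])

```text
time: 5.55
tool_pos: [0.4461, -0.2286, 0.1664]
tcp_rot: [-2.427, -1.991, 0.002]
wrist_force: [0.3, 0.7, -1.3]
width: 0.275
```

Call:
play_rows([
  {"translation": [0.03, -0.0065, 0], "spin": -0.97},
  {"translation": [0.0305, -0.004, 0], "spin": -0.97},
  {"translation": [0.031, -0.0015, 0], "spin": -0.97},
  {"translation": [0, 0, 0], "spin": 0},
  {"translation": [0, 0, 0], "spin": 0},
])

```text
time: 6.05
tool_pos: [0.4451, -0.1371, 0.167]
tcp_rot: [-2.159, -2.281, 0.002]
wrist_force: [0.3, 0.3, -0.5]
width: 0.276
```

```bash
python3 -c "
from plan import *
stat(); im,c=cam('top');cv2.imwrite('pics/t2.png',im)
j,c2=cam('scene');cv2.imwrite('pics/s2.png',j)
a=cv2.resize(im[130:270,250:390],(560,560),interpolation=cv2.INTER_CUBIC)
cv2.imwrite('pics/t2v.png',np.hstack([a[:,:400],cv2.resize(j[150:290,260:360],(400,560),interpolation=cv2.INTER_CUBIC)]))
plan([(.447,-.128,.0955,93.,.03)])"
```

```text
6.05 [ 0.4451 -0.1371  0.167 ] yaw 93.14 F [ 0.3  0.3 -0.5] w 0.276 tau [-0.03 -0.03  0.07]
[{"translation": [0.0034, 0.0007, 0.024], "spin": 0.003}, {"translation": [0.0034, 0.0006, 0.024], "spin": 0.002}, {"translation": [0.0033, 0.0007, 0.0241], "spin": 0.003}]
end [ 0.447  -0.128   0.0955] 93.0 rows 3
```

View pics/t2v.png

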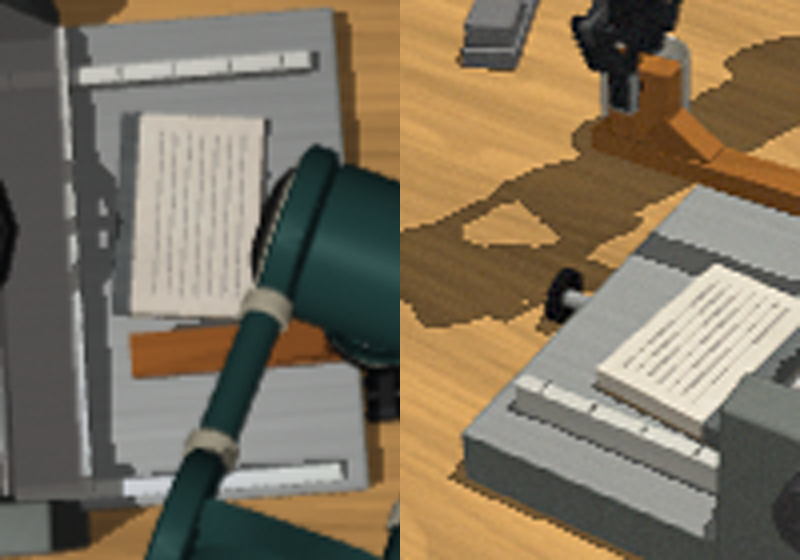

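Call:
play_rows([
  {"translation": [0.0035, 0.0005, 0.024], "spin": 0},
  {"translation": [0.0035, 0.0005, 0.024], "spin": 0},
  {"translation": [0.003, 0.0005, 0.022], "spin": 0},
  {"translation": [0, 0, 0], "spin": 0},
  {"translation": [0, 0, 0], "spin": 0},
])

```text
time: 6.65
tool_pos: [0.4466, -0.1284, 0.0981]
tcp_rot: [-2.162, -2.278, 0.001]
wrist_force: [-0.2, -0.6, -0.4]
width: 0.273
```

Call:
play_rows([
  {"translation": [0, 0.004, 0], "spin": 0},
  {"translation": [0, 0.004, 0], "spin": 0},
  {"translation": [0, 0.003, 0], "spin": 0},
  {"translation": [0, 0.003, 0], "spin": 0},
  {"translation": [0, 0.003, 0], "spin": 0},
])

```text
time: 7.15
tool_pos: [0.4639, -0.1268, 0.0985]
tcp_rot: [2.16, 2.281, -0.001]
wrist_force: [-2.0, -1.1, -0.5]
width: 0.272
```

Call:
play_rows([
  {"translation": [0, 0.003, 0], "spin": 0},
  {"translation": [0, 0.003, 0], "spin": 0},
  {"translation": [0, 0.003, 0], "spin": 0},
  {"translation": [0, 0.003, 0], "spin": 0},
  {"translation": [0, 0, 0], "spin": 0},
])

```text
time: 7.65
tool_pos: [0.4765, -0.1259, 0.0983]
tcp_rot: [2.16, 2.28, 0.001]
wrist_force: [-0.0, -0.7, -1.6]
width: 0.275
```

```bash
python3 -c "
from plan import *
stat(); im,c=cam('top');cv2.imwrite('pics/t3.png',im)"
```

```text
7.65 [ 0.4765 -0.1259  0.0983] yaw 93.08 F [-0.  -0.7 -1.6] w 0.275 tau [-0.1   0.07  0.07]
```

Call:
play_rows([
  {"translation": [0, 0.002, 0.002], "spin": 0},
  {"translation": [0, 0.002, 0.002], "spin": 0},
  {"translation": [0, 0.002, 0], "spin": 0},
  {"translation": [0, 0.002, 0], "spin": 0},
  {"translation": [0, 0.001, 0], "spin": 0},
])

```text
time: 8.2
tool_pos: [0.4849, -0.1254, 0.0941]
tcp_rot: [-2.161, -2.281, -0.0]
wrist_force: [-1.0, 0.5, -2.8]
width: 0.277
```

```bash
python3 -c "
from plan import *
stat(); im,c=cam('top');cv2.imwrite('pics/t4.png',im); j,c=cam('wrist');cv2.imwrite('pics/w4.png',j)
cv2.imwrite('pics/t4v.png',np.hstack([cv2.resize(im[130:260,255:345],(360,520),interpolation=cv2.INTER_CUBIC),cv2.resize(j[:,100:438],(440,520))]));stat()"
```

```text
8.2 [ 0.4849 -0.1254  0.0941] yaw 93.1 F [-1.   0.5 -2.8] w 0.277 tau [-0.18  0.32  0.17]
8.3 [ 0.485  -0.1255  0.0942] yaw 93.09 F [-0.9  1.1 -1.5] w 0.274 tau [-0.12  0.2   0.16]
```

View pics/t4v.png

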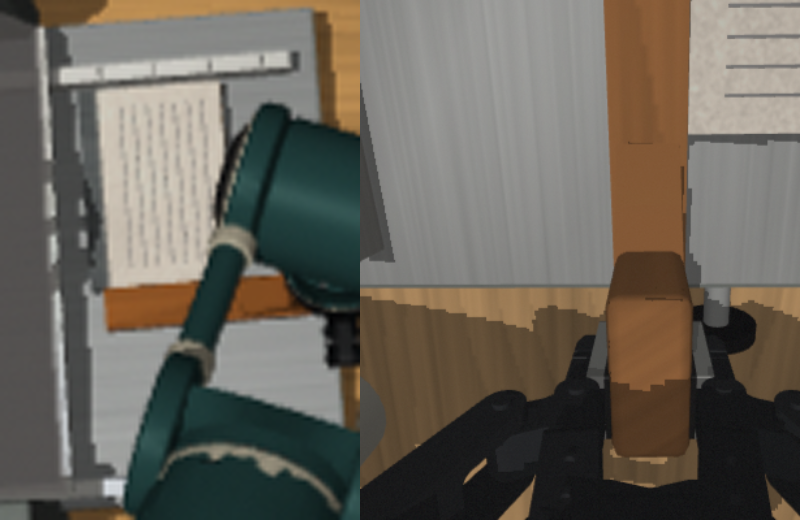

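The pad lies flush along the stick, a few millimetres from the guide (in the left crop, pad edge at row 88 and guide at row 82). I'll press on in 1 mm steps and watch the force.

Call:
play_rows([
  {"translation": [0, 0.001, 0], "spin": 0},
  {"translation": [0, 0.001, 0], "spin": 0},
  {"translation": [0, 0.001, 0], "spin": 0},
])

```text
time: 8.6
tool_pos: [0.4877, -0.1254, 0.0942]
tcp_rot: [-2.161, -2.28, 0.0]
wrist_force: [-1.5, -0.2, -2.3]
width: 0.27
```

Call:
play_rows([
  {"translation": [0, 0.001, 0], "spin": 0},
  {"translation": [0, 0.001, 0], "spin": 0},
])

```text
time: 8.8
tool_pos: [0.4893, -0.1254, 0.0942]
tcp_rot: [-2.16, -2.28, 0.002]
wrist_force: [-3.8, -1.0, 0.6]
width: 0.271
```

```bash
python3 -c "
from plan import *
stat()"
```

```text
8.8 [ 0.4893 -0.1254  0.0942] yaw 93.11 F [-3.8 -1.   0.6] w 0.271 tau [-0.18  0.81  0.3 ]
```

Call:
play_rows([
  {"translation": [0, 0.001, 0], "spin": 0},
])

```text
time: 8.9
tool_pos: [0.4896, -0.1254, 0.0942]
tcp_rot: [-2.158, -2.28, 0.004]
wrist_force: [-6.3, -1.2, 2.5]
width: 0.275
```

Call:
play_rows([
  {"translation": [0, 0, 0], "spin": 0},
])

```text
time: 9.0
tool_pos: [0.4895, -0.1254, 0.0941]
tcp_rot: [-2.158, -2.28, 0.004]
wrist_force: [-5.2, -1.9, 0.5]
width: 0.275
```

```bash
python3 -c "
from plan import *
stat()"
```

```text
9.0 [ 0.4895 -0.1254  0.0941] yaw 93.14 F [-5.2 -1.9  0.5] w 0.275 tau [-0.19  1.14  0.42]
```

```bash
python3 - <<'E'
from plan import *
c=bot.get_calibration('wrist');s=bot.read_state()
c=dict(f=200/np.tan(np.radians(c['fov_y'])/2),cx=c['cx'],cy=c['cy'],R=np.array(c['R']),t=np.array(c['t']))
c['t']=c['t']-c['R']@(np.array([.485,-.1255,.0942])-s['tool_pos'])  # camera pose at time of picture
for u,v in [(695,134),(790,139)]: print(atz(c,(100+(u-360)/1.302,v/1.3),.063).round(4))
p=s['tool_pos'];a=np.array([.9986,.053,0]);f=np.array([-.053,.9986,0]);z=np.array([0,0,1])
L=[p-.004*a,p-.004*a-.12*f+.02*z,p+.089*a-.12*f+.02*z,p+.089*a-.12*f+.001*z]
print(np.round(L,4)); plan([(*x,93.05,.045) for x in L])
E
```

```text
[ 0.4992 -0.0512  0.063 ]
[ 0.5364 -0.051   0.063 ]
[[ 0.4855 -0.1256  0.0941]
 [ 0.4919 -0.2454  0.1141]
 [ 0.5848 -0.2405  0.1141]
 [ 0.5848 -0.2405  0.0951]]
[{"translation": [0.0, -0.004, -0.0], "spin": 0.019}, {"translation": [-0.04, -0.0, -0.0067], "spin": -0.0}, {"translation": [-0.04, -0.0, -0.0067], "spin": -0.0}, {"translation": [-0.04, -0.0, -0.0066], "spin": -0.0}, {"translation": [-0.0, 0.031, -0.0], "spin": -0.0}]
[{"translation": [-0.0, 0.031, -0.0], "spin": -0.0}, {"translation": [-0.0, 0.031, -0.0], "spin": -0.0}, {"translation": [-0.0, -0.0, 0.019], "spin": -0.0}]
end [ 0.5848 -0.2405  0.0951] 93.05 rows 8
```

Call:
play_rows([
  {"translation": [0, -0.004, 0], "spin": 0.01},
  {"translation": [-0.04, -0.001, -0.006], "spin": 0},
  {"translation": [-0.04, 0, -0.007], "spin": 0},
  {"translation": [-0.04, 0, -0.007], "spin": 0},
  {"translation": [0, 0, 0], "spin": 0},
])

```text
time: 9.5
tool_pos: [0.4949, -0.2506, 0.1168]
tcp_rot: [2.161, 2.269, 0.002]
wrist_force: [0.0, -0.2, -1.9]
width: 0.272
```

Call:
play_rows([
  {"translation": [0, 0.031, 0], "spin": 0},
  {"translation": [0, 0.031, 0], "spin": 0},
  {"translation": [0, 0.031, 0], "spin": 0},
  {"translation": [0, 0, 0.01], "spin": 0},
  {"translation": [0, 0, 0.01], "spin": 0},
])

```text
time: 10.0
tool_pos: [0.5859, -0.2399, 0.094]
tcp_rot: [2.16, 2.28, 0.001]
wrist_force: [-0.2, -0.4, -1.6]
width: 0.277
```

Call:
play_rows([
  {"translation": [0.004, 0, 0], "spin": 0},
  {"translation": [0.006, 0, 0], "spin": 0},
  {"translation": [0.004, 0, 0], "spin": 0},
  {"translation": [0.003, 0, 0], "spin": 0},
  {"translation": [0.003, 0, 0], "spin": 0},
])

```text
time: 10.5
tool_pos: [0.584, -0.2202, 0.0949]
tcp_rot: [2.161, 2.279, 0.001]
wrist_force: [-0.1, -0.2, -1.7]
width: 0.273
```

```bash
python3 -c "
from plan import *
stat(); im,c=cam('wrist');cv2.imwrite('pics/w5.png',im); j,c=cam('top');cv2.imwrite('pics/t5.png',j)
cv2.imwrite('pics/w5v.png',np.hstack([cv2.resize(im[:,100:500],(500,500)),cv2.resize(j[130:260,255:330],(288,500),interpolation=cv2.INTER_CUBIC)]))"
```

```text
10.5 [ 0.584  -0.2202  0.0949] yaw 93.04 F [-0.1 -0.2 -1.7] w 0.273 tau [-0.08  0.05  0.04]
```

View pics/w5v.png

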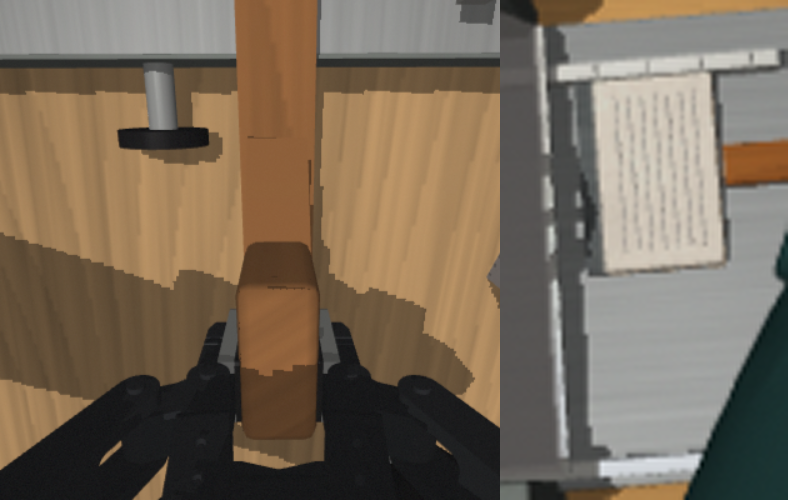

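The pad's long side is along the guide and the nose is at its front edge, about 5 mm guide-ward of centre. I'll shift to slightly near of centre, then feed.

Call:
play_rows([
  {"translation": [-0.004, 0, 0], "spin": 0},
  {"translation": [0, -0.007, 0], "spin": 0},
  {"translation": [0.003, 0, 0], "spin": 0},
  {"translation": [0.003, 0, 0], "spin": 0},
  {"translation": [0.004, 0, 0], "spin": 0},
])

```text
time: 11.1
tool_pos: [0.5765, -0.2148, 0.0943]
tcp_rot: [2.162, 2.279, -0.0]
wrist_force: [-0.4, -2.1, -0.9]
width: 0.272
```

Call:
play_rows([
  {"translation": [0.006, 0, 0], "spin": 0},
  {"translation": [0.008, 0, 0], "spin": 0},
  {"translation": [0.008, 0, 0], "spin": 0},
  {"translation": [0.008, 0, 0], "spin": 0},
  {"translation": [0.008, 0, 0], "spin": 0},
])

```text
time: 11.6
tool_pos: [0.5745, -0.1761, 0.0943]
tcp_rot: [2.161, 2.28, -0.0]
wrist_force: [-0.6, -2.5, -1.0]
width: 0.273
```

Call:
play_rows([
  {"translation": [0.008, 0, 0], "spin": 0},
  {"translation": [0.008, 0, 0], "spin": 0},
  {"translation": [0.006, 0, 0], "spin": 0},
  {"translation": [0.004, 0, 0], "spin": 0},
  {"translation": [0, 0, 0], "spin": 0},
])

```text
time: 12.1
tool_pos: [0.5731, -0.1499, 0.0941]
tcp_rot: [-2.161, -2.279, -0.001]
wrist_force: [1.0, 0.1, -1.5]
width: 0.274
```

```bash
python3 -c "
from plan import *
stat(); im,c=cam('scene');cv2.imwrite('pics/s6.png',im); j,c=cam('top');cv2.imwrite('pics/t6.png',j)
cv2.imwrite('pics/v6.png',np.hstack([cv2.resize(im[160:290,270:400],(500,500),interpolation=cv2.INTER_CUBIC),cv2.resize(j[130:260,255:330],(288,500),interpolation=cv2.INTER_CUBIC)]))"
```

```text
12.1 [ 0.5731 -0.1499  0.0941] yaw 93.05 F [ 1.   0.1 -1.5] w 0.274 tau [-0.09  0.03 -0.04]
```

View pics/v6.png

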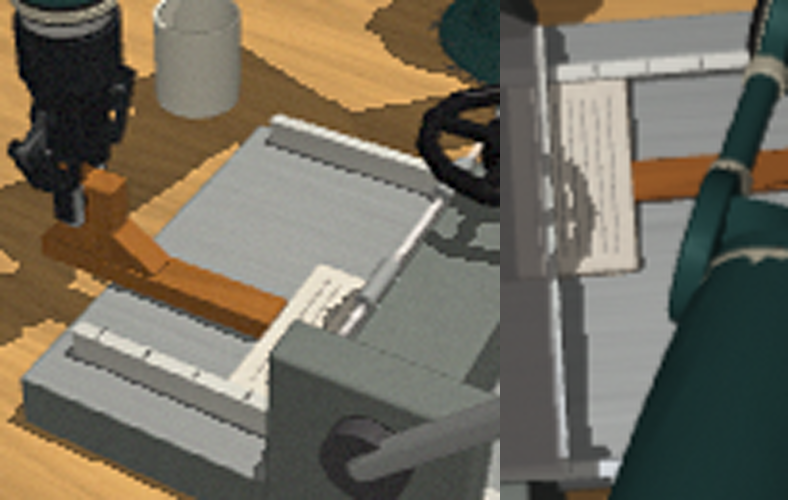

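Call:
play_rows([
  {"translation": [0.005, 0, 0], "spin": 0},
  {"translation": [0.008, 0, 0], "spin": 0},
  {"translation": [0.008, 0, 0], "spin": 0},
  {"translation": [0.008, 0, 0], "spin": 0},
  {"translation": [0.008, 0, 0], "spin": 0},
])

```text
time: 12.7
tool_pos: [0.5712, -0.1131, 0.0943]
tcp_rot: [2.162, 2.28, 0.0]
wrist_force: [-0.7, -1.7, -1.5]
width: 0.271
```

Call:
play_rows([
  {"translation": [0.008, 0, 0], "spin": 0},
  {"translation": [0.006, 0, 0], "spin": 0},
  {"translation": [0.004, 0, 0], "spin": 0},
  {"translation": [0.003, 0, 0], "spin": 0},
  {"translation": [0.002, 0, 0], "spin": 0},
])

```text
time: 13.2
tool_pos: [0.57, -0.0908, 0.0943]
tcp_rot: [2.161, 2.28, -0.0]
wrist_force: [-0.4, -1.9, -1.4]
width: 0.272
```

Call:
play_rows([
  {"translation": [0.0015, 0, 0], "spin": 0},
  {"translation": [0.0015, 0, 0], "spin": 0},
])

```text
time: 13.4
tool_pos: [0.5698, -0.0881, 0.0943]
tcp_rot: [2.162, 2.279, -0.0]
wrist_force: [-0.2, -3.3, -1.5]
width: 0.272
```

Call:
play_rows([
  {"translation": [0.002, 0, 0], "spin": 0},
  {"translation": [0.002, 0, 0], "spin": 0},
  {"translation": [0.002, 0, 0], "spin": 0},
  {"translation": [0.001, 0, 0], "spin": 0},
  {"translation": [0.001, 0, 0], "spin": 0},
])

```text
time: 13.9
tool_pos: [0.5694, -0.0799, 0.0943]
tcp_rot: [-2.162, -2.28, 0.0]
wrist_force: [-0.8, -1.8, -1.3]
width: 0.271
```

```bash
python3 - <<'E'
from plan import *
stat()
# where would things at cutter y=.05...15 show in the top image
import pickle
T=pickle.load(open('cal.pkl','rb'))['top']
O=np.array([.511,.138]);ps=.0525;a=np.array([np.cos(ps),np.sin(ps)]);f=np.array([-np.sin(ps),np.cos(ps)])
for y in (.06,.08,.1,.12,.15): print(y,[proj(T,[*(O+x*a+y*f),z])[0].round(1).tolist() for x,z in((0,.075),(.1,.075),(-.15,.075))])
E
```

```text
13.9 [ 0.5694 -0.0799  0.0943] yaw 93.04 F [-0.8 -1.8 -1.3] w 0.271 tau [-0.47  0.05  0.02]
0.06 [[227.1, 197.0], [225.6, 163.1], [229.5, 249.0]]
0.08 [[220.2, 197.5], [218.8, 163.6], [222.5, 249.5]]
0.1 [[213.4, 198.0], [212.0, 164.1], [215.5, 250.0]]
0.12 [[206.5, 198.5], [205.1, 164.6], [208.6, 250.5]]
0.15 [[196.2, 199.2], [194.9, 165.3], [198.1, 251.2]]
```

Call:
play_rows([
  {"translation": [0.001, 0, 0], "spin": 0},
  {"translation": [0.001, 0, 0], "spin": 0},
])

```text
time: 14.1
tool_pos: [0.5693, -0.078, 0.0943]
tcp_rot: [2.162, 2.28, -0.0]
wrist_force: [-0.7, -2.6, -0.5]
width: 0.272
```

```bash
python3 - <<'E'
import cv2,numpy as np
a=cv2.imread('pics/top0.png')[125:275,140:270]; cv2.imwrite('pics/g.png',cv2.resize(a,None,fx=4,fy=4,interpolation=cv2.INTER_CUBIC))
E
```

```text
(no output)
```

View pics/g.png

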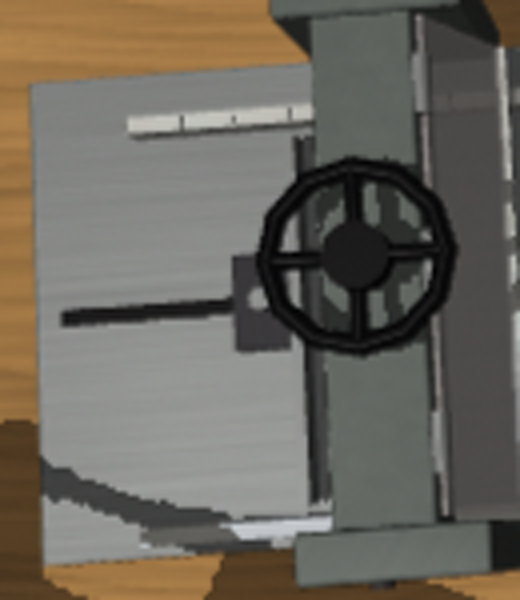

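The crop of the rear table shows the gauge plate's rear edge at top pixels (214,160) to (218,250). That puts the rear edge near cutter y = +0.093. Its face is hidden by the beam, so I'll find it by feel, carefully.

Call:
play_rows([
  {"translation": [0.002, 0, 0], "spin": 0},
  {"translation": [0.002, 0, 0], "spin": 0},
  {"translation": [0.002, 0, 0], "spin": 0},
  {"translation": [0.002, 0, 0], "spin": 0},
  {"translation": [0.001, 0, 0], "spin": 0},
])

```text
time: 14.6
tool_pos: [0.5688, -0.0687, 0.0943]
tcp_rot: [-2.161, -2.28, -0.0]
wrist_force: [-0.2, -2.9, -0.8]
width: 0.277
```

Call:
play_rows([
  {"translation": [0.001, 0, 0], "spin": 0},
  {"translation": [0.001, 0, 0], "spin": 0},
])

```text
time: 14.8
tool_pos: [0.5687, -0.067, 0.0943]
tcp_rot: [2.162, 2.28, -0.0]
wrist_force: [-1.1, -3.9, -0.9]
width: 0.274
```

Call:
play_rows([
  {"translation": [0.001, 0, 0], "spin": 0},
  {"translation": [0.0005, 0, 0], "spin": 0},
])

```text
time: 15.0
tool_pos: [0.5687, -0.0654, 0.0943]
tcp_rot: [-2.162, -2.28, 0.0]
wrist_force: [-0.5, -2.2, -1.0]
width: 0.273
```

Call:
play_rows([
  {"translation": [0.001, 0, 0], "spin": 0},
  {"translation": [0.001, 0, 0], "spin": 0},
])

```text
time: 15.2
tool_pos: [0.5685, -0.0635, 0.0943]
tcp_rot: [-2.162, -2.279, 0.0]
wrist_force: [0.0, -2.5, -1.2]
width: 0.276
```

Call:
play_rows([
  {"translation": [0.001, 0, 0], "spin": 0},
  {"translation": [0.001, 0, 0], "spin": 0},
])

```text
time: 15.4
tool_pos: [0.5684, -0.0615, 0.0943]
tcp_rot: [2.162, 2.28, -0.0]
wrist_force: [-0.6, -2.4, -0.3]
width: 0.268
```

Call:
play_rows([
  {"translation": [0.001, 0, 0], "spin": 0},
  {"translation": [0.001, 0, 0], "spin": 0},
])

```text
time: 15.6
tool_pos: [0.5683, -0.0594, 0.0942]
tcp_rot: [-2.162, -2.28, 0.0]
wrist_force: [-0.9, -2.9, -0.1]
width: 0.272
```

Call:
play_rows([
  {"translation": [0.001, 0, 0], "spin": 0},
  {"translation": [0.001, 0, 0], "spin": 0},
])

```text
time: 15.8
tool_pos: [0.5682, -0.0575, 0.0943]
tcp_rot: [-2.162, -2.28, 0.0]
wrist_force: [-1.0, -2.7, -1.0]
width: 0.278
```

Call:
play_rows([
  {"translation": [0.001, 0, 0], "spin": 0},
  {"translation": [0.001, 0, 0], "spin": 0},
])

```text
time: 16.0
tool_pos: [0.5681, -0.0554, 0.0943]
tcp_rot: [-2.162, -2.28, 0.0]
wrist_force: [-1.4, -3.0, -0.3]
width: 0.27
```

Call:
play_rows([
  {"translation": [0.001, 0, 0], "spin": 0},
  {"translation": [0.001, 0, 0], "spin": 0},
])

```text
time: 16.2
tool_pos: [0.568, -0.0534, 0.0943]
tcp_rot: [-2.162, -2.28, 0.0]
wrist_force: [-0.3, -2.6, 0.2]
width: 0.273
```

Call:
play_rows([
  {"translation": [0.001, 0, 0], "spin": 0},
  {"translation": [0.001, 0, 0], "spin": 0},
])

```text
time: 16.4
tool_pos: [0.5679, -0.0515, 0.0943]
tcp_rot: [2.162, 2.28, -0.0]
wrist_force: [-1.2, -3.8, -0.6]
width: 0.27
```

Call:
play_rows([
  {"translation": [0.001, 0, 0], "spin": 0},
])

```text
time: 16.5
tool_pos: [0.5678, -0.0505, 0.0942]
tcp_rot: [-2.162, -2.28, 0.0]
wrist_force: [-0.6, -2.5, -1.1]
width: 0.274
```

Call:
play_rows([
  {"translation": [0.001, 0, 0], "spin": 0},
  {"translation": [0.001, 0, 0], "spin": 0},
])

```text
time: 16.7
tool_pos: [0.5678, -0.0485, 0.0943]
tcp_rot: [-2.162, -2.28, 0.0]
wrist_force: [-0.2, -2.2, -0.2]
width: 0.277
```

Call:
play_rows([
  {"translation": [0.001, 0, 0], "spin": 0},
  {"translation": [0.001, 0, 0], "spin": 0},
])

```text
time: 16.9
tool_pos: [0.5677, -0.0464, 0.0943]
tcp_rot: [-2.162, -2.28, 0.0]
wrist_force: [-1.7, -2.7, -1.7]
width: 0.272
```

Call:
play_rows([
  {"translation": [0.001, 0, 0], "spin": 0},
  {"translation": [0.001, 0, 0], "spin": 0},
])

```text
time: 17.1
tool_pos: [0.5675, -0.0445, 0.0943]
tcp_rot: [-2.162, -2.28, 0.0]
wrist_force: [-1.0, -2.4, -1.2]
width: 0.272
```

Call:
play_rows([
  {"translation": [0.001, 0, 0], "spin": 0},
  {"translation": [0.001, 0, 0], "spin": 0},
])

```text
time: 17.3
tool_pos: [0.5675, -0.0424, 0.0943]
tcp_rot: [-2.162, -2.28, 0.0]
wrist_force: [-0.8, -2.9, -0.8]
width: 0.273
```

```bash
python3 - <<'E'
from plan import *
stat(); j,c=cam('top');cv2.imwrite('pics/t7.png',j);i=cv2.imread('pics/top0.png')
for r in (230,238): print(i[r,208:226,1].tolist(),j[r,208:226,1].tolist())
k=cv2.imread('pics/t6.png')
for nm,b in (('t6',k),('t7',j)): print(nm,cv2.absdiff(i,b)[155:175,205:225].mean().round(2),cv2.absdiff(i,b)[195:215,196:212].mean().round(2))
E
```

```text
17.3 [ 0.5675 -0.0424  0.0943] yaw 93.04 F [-0.8 -2.9 -0.8] w 0.273 tau [-0.52  0.1   0.07]
[152, 152, 153, 154, 154, 153, 149, 144, 109, 36, 39, 61, 68, 71, 93, 106, 105, 105] [167, 168, 169, 169, 169, 169, 165, 160, 122, 41, 45, 68, 74, 80, 104, 118, 117, 117]
[155, 154, 154, 154, 154, 153, 152, 152, 138, 36, 38, 54, 67, 76, 108, 105, 104, 104] [170, 170, 170, 170, 170, 168, 168, 167, 154, 41, 43, 60, 76, 85, 120, 117, 116, 115]
t6 8.96 7.84
t7 10.73 8.34
```

Call:
play_rows([
  {"translation": [0.001, 0, 0], "spin": 0},
])

```text
time: 17.45
tool_pos: [0.5674, -0.0415, 0.0943]
tcp_rot: [2.162, 2.28, -0.0]
wrist_force: [-0.8, -2.8, -0.7]
width: 0.274
```

Call:
play_rows([
  {"translation": [0.001, 0, 0], "spin": 0},
  {"translation": [0.001, 0, 0], "spin": 0},
])

```text
time: 17.65
tool_pos: [0.5672, -0.0395, 0.0942]
tcp_rot: [-2.162, -2.28, 0.0]
wrist_force: [-1.9, -2.5, -0.2]
width: 0.271
```

Call:
play_rows([
  {"translation": [0.001, 0, 0], "spin": 0},
  {"translation": [0.001, 0, 0], "spin": 0},
])

```text
time: 17.85
tool_pos: [0.5672, -0.0375, 0.0943]
tcp_rot: [-2.162, -2.28, 0.0]
wrist_force: [-1.4, -2.7, 0.4]
width: 0.271
```

Call:
play_rows([
  {"translation": [0.001, 0, 0], "spin": 0},
  {"translation": [0.001, 0, 0], "spin": 0},
])

```text
time: 18.05
tool_pos: [0.5675, -0.0371, 0.0948]
tcp_rot: [2.159, 2.279, -0.003]
wrist_force: [-1.3, -10.3, 1.8]
width: 0.271
```

Call:
play_rows([
  {"translation": [0, 0, 0], "spin": 0},
])

```text
time: 18.15
tool_pos: [0.5675, -0.0371, 0.0949]
tcp_rot: [2.159, 2.279, -0.002]
wrist_force: [-1.1, -7.7, 2.1]
width: 0.274
```

```bash
python3 - <<'E'
from plan import *
stat(); s=bot.read_state();p=np.array(s['tool_pos']);O=np.array([.51,.138,0]);a=np.array([.9986,.053,0]);f=np.array([-.053,.9986,0])
A,F=(p-O)@a,(p-O)@f;print('a,f',A,F)
W=lambda A,F:O+A*a+F*f+np.array([0,0,.0945])
L=[W(A,F-.025),W(-.046,F-.025),W(-.046,F+.03)]
plan([(*x,93.05,st) for x,st in zip(L,(.013,.035,.02))])
E
```

```text
18.15 [ 0.5675 -0.0371  0.0949] yaw 93.1 F [-1.1 -7.7  2.1] w 0.274 tau [-1.38  0.29  0.17]
a,f 0.04811293486040992 -0.17786111176030694
[{"translation": [-0.0125, -0.0, 0.0002], "spin": 0.005}, {"translation": [-0.0125, -0.0, 0.0002], "spin": 0.005}, {"translation": [0.0, -0.0314, -0.0], "spin": -0.0}, {"translation": [0.0, -0.0314, -0.0], "spin": -0.0}, {"translation": [0.0, -0.0313, -0.0], "spin": -0.0}]
[{"translation": [0.0183, -0.0, -0.0], "spin": -0.0}, {"translation": [0.0184, -0.0, -0.0], "spin": -0.0}, {"translation": [0.0183, -0.0, -0.0], "spin": -0.0}]
end [ 0.4719 -0.0121  0.0945] 93.05 rows 8
```

Call:
play_rows([
  {"translation": [-0.013, 0, 0], "spin": 0},
  {"translation": [-0.014, 0, 0], "spin": 0},
  {"translation": [0, -0.031, 0], "spin": 0},
  {"translation": [0, -0.031, 0], "spin": 0},
  {"translation": [0, -0.032, 0], "spin": 0},
])

```text
time: 18.65
tool_pos: [0.474, -0.068, 0.0941]
tcp_rot: [-2.163, -2.278, -0.001]
wrist_force: [0.3, -0.1, -1.6]
width: 0.275
```

Call:
play_rows([
  {"translation": [0, 0, 0], "spin": 0},
  {"translation": [0, 0, 0], "spin": 0},
  {"translation": [0.018, 0, 0], "spin": 0},
  {"translation": [0.018, 0, 0], "spin": 0},
  {"translation": [0.018, 0, 0], "spin": 0},
])

```text
time: 19.15
tool_pos: [0.4739, -0.0132, 0.095]
tcp_rot: [2.162, 2.277, 0.003]
wrist_force: [0.8, 0.6, -0.8]
width: 0.275
```

Call:
play_rows([
  {"translation": [0, 0.003, 0], "spin": 0},
  {"translation": [0, 0.003, 0], "spin": 0},
  {"translation": [0, 0.002, 0], "spin": 0},
])

```text
time: 19.45
tool_pos: [0.4812, -0.0137, 0.0946]
tcp_rot: [2.161, 2.279, 0.001]
wrist_force: [0.5, 0.1, -1.4]
width: 0.275
```

```bash
python3 - <<'E'
from plan import *
stat(); s=bot.read_state();p=np.array(s['tool_pos']);O=np.array([.51,.138,0]);print((p-O)@[.9986,.053,0],(p-O)@[-.053,.9986,0])
E
```

```text
19.45 [ 0.4812 -0.0137  0.0946] yaw 93.03 F [ 0.5  0.1 -1.4] w 0.275 tau [-0.08 -0.    0.03]
-0.036816764694129325 -0.14994717578401512
```

Call:
play_rows([
  {"translation": [0, 0.001, 0], "spin": 0},
  {"translation": [0, 0.0005, 0], "spin": 0},
])

```text
time: 19.65
tool_pos: [0.4816, -0.0136, 0.0943]
tcp_rot: [2.163, 2.279, -0.0]
wrist_force: [-0.5, -0.3, -2.0]
width: 0.271
```

Call:
play_rows([
  {"translation": [0, 0.0005, 0], "spin": 0},
  {"translation": [0, 0.0005, 0], "spin": 0},
])

```text
time: 19.85
tool_pos: [0.4822, -0.0132, 0.0942]
tcp_rot: [-2.162, -2.279, 0.0]
wrist_force: [0.3, 0.3, -1.6]
width: 0.275
```

Call:
play_rows([
  {"translation": [0, 0.001, 0], "spin": 0},
  {"translation": [0, 0.0005, 0], "spin": 0},
])

```text
time: 20.05
tool_pos: [0.4833, -0.0131, 0.0942]
tcp_rot: [-2.161, -2.28, 0.002]
wrist_force: [-2.3, -1.1, -1.3]
width: 0.271
```

Call:
play_rows([
  {"translation": [0, 0.0005, 0], "spin": 0},
])

```text
time: 20.15
tool_pos: [0.4835, -0.0131, 0.0941]
tcp_rot: [-2.16, -2.28, 0.002]
wrist_force: [-1.4, -1.0, 0.3]
width: 0.275
```

Call:
play_rows([
  {"translation": [0, 0.0007, 0], "spin": 0},
  {"translation": [0, 0.0005, 0], "spin": 0},
])

```text
time: 20.35
tool_pos: [0.4843, -0.0131, 0.0939]
tcp_rot: [-2.159, -2.28, 0.004]
wrist_force: [-4.8, -2.2, 1.5]
width: 0.272
```

Call:
play_rows([
  {"translation": [0, 0.0005, 0], "spin": 0},
])

```text
time: 20.45
tool_pos: [0.4845, -0.0131, 0.0938]
tcp_rot: [-2.159, -2.28, 0.005]
wrist_force: [-6.1, -2.7, 1.1]
width: 0.273
```

```bash
python3 - <<'E'
from plan import *
s=bot.read_state();p=np.array(s['tool_pos']);O=np.array([.51,.138,0]);a=np.array([.9986,.053,0]);f=np.array([-.053,.9986,0])
W=lambda A,F:O+A*a+F*f+np.array([0,0,.0942])
L=[W(-.040,-.152),W(-.040,-.205),W(.053,-.205),W(.053,-.183)]
plan([(*x,93.05,st) for x,st in zip(L,(.008,.02,.035,.008))])
E
```

```text
[{"translation": [-0.0024, -0.0065, -0.0004], "spin": 0.016}, {"translation": [-0.0177, -0.0, 0.0], "spin": -0.0}, {"translation": [-0.0177, -0.0, 0.0], "spin": -0.0}, {"translation": [-0.0176, -0.0, 0.0], "spin": -0.0}, {"translation": [-0.0, 0.031, 0.0], "spin": -0.0}]
[{"translation": [-0.0, 0.031, 0.0], "spin": -0.0}, {"translation": [-0.0, 0.031, 0.0], "spin": -0.0}, {"translation": [0.0073, -0.0, 0.0], "spin": -0.0}, {"translation": [0.0073, -0.0, 0.0], "spin": -0.0}, {"translation": [0.0074, -0.0, 0.0], "spin": -0.0}]
end [ 0.5726 -0.0419  0.0942] 93.05 rows 10
```

Call:
play_rows([
  {"translation": [0, -0.008, 0], "spin": 0.01},
  {"translation": [-0.019, 0, 0], "spin": 0},
  {"translation": [-0.019, 0, 0], "spin": 0},
  {"translation": [-0.018, 0, 0], "spin": 0},
  {"translation": [0, 0, 0], "spin": 0},
])

```text
time: 20.95
tool_pos: [0.482, -0.0706, 0.0949]
tcp_rot: [2.164, 2.274, 0.003]
wrist_force: [-0.5, -0.1, -0.5]
width: 0.271
```

Call:
play_rows([
  {"translation": [0, 0.031, 0], "spin": 0},
  {"translation": [0, 0.031, 0], "spin": 0},
  {"translation": [0, 0.031, 0], "spin": 0},
  {"translation": [0, 0, 0], "spin": 0},
  {"translation": [0, 0, 0], "spin": 0},
])

```text
time: 21.45
tool_pos: [0.5742, -0.0635, 0.0941]
tcp_rot: [-2.162, -2.278, -0.001]
wrist_force: [-0.7, 0.5, -1.9]
width: 0.271
```

Call:
play_rows([
  {"translation": [0.006, 0, 0], "spin": 0},
  {"translation": [0.006, 0, 0], "spin": 0},
  {"translation": [0.004, 0, 0], "spin": 0},
  {"translation": [0.003, 0, 0], "spin": 0},
  {"translation": [0.002, 0, 0], "spin": 0},
])

```text
time: 21.95
tool_pos: [0.5724, -0.0429, 0.0944]
tcp_rot: [2.162, 2.279, 0.0]
wrist_force: [0.3, -0.1, -0.5]
width: 0.273
```

```bash
python3 - <<'E'
from plan import *
stat(); s=bot.read_state();p=np.array(s['tool_pos']);O=np.array([.51,.138,0]);print((p-O)@[.9986,.053,0],(p-O)@[-.053,.9986,0])
E
```

```text
21.95 [ 0.5724 -0.0429  0.0944] yaw 93.0 F [ 0.3 -0.1 -0.5] w 0.273 tau [ 0.01  0.01 -0.04]
0.05275792338835359 -0.18397494110591872
```

Call:
play_rows([
  {"translation": [0.0015, 0, 0], "spin": 0},
  {"translation": [0.0015, 0, 0], "spin": 0},
  {"translation": [0.001, 0, 0], "spin": 0},
])

```text
time: 22.25
tool_pos: [0.5725, -0.0394, 0.0943]
tcp_rot: [2.163, 2.278, 0.0]
wrist_force: [0.3, -0.5, -2.1]
width: 0.275
```

Call:
play_rows([
  {"translation": [0.001, 0, 0], "spin": 0},
  {"translation": [0.0005, 0, 0], "spin": 0},
])

```text
time: 22.45
tool_pos: [0.5724, -0.0379, 0.0943]
tcp_rot: [-2.163, -2.278, 0.0]
wrist_force: [-0.3, -1.2, -0.8]
width: 0.273
```

Call:
play_rows([
  {"translation": [0.0008, 0, 0], "spin": 0},
  {"translation": [0.0005, 0, 0], "spin": 0},
])

```text
time: 22.65
tool_pos: [0.5725, -0.037, 0.0944]
tcp_rot: [2.162, 2.278, -0.001]
wrist_force: [0.0, -2.4, -0.6]
width: 0.275
```

Call:
play_rows([
  {"translation": [0.001, 0, 0], "spin": 0},
])

```text
time: 22.75
tool_pos: [0.5726, -0.0368, 0.0947]
tcp_rot: [2.16, 2.278, -0.002]
wrist_force: [-0.9, -7.8, 1.2]
width: 0.274
```

Call:
play_rows([
  {"translation": [0.0005, 0, 0], "spin": 0},
  {"translation": [0, 0, 0], "spin": 0},
])

```text
time: 22.95
tool_pos: [0.5726, -0.0368, 0.0949]
tcp_rot: [2.16, 2.278, -0.003]
wrist_force: [-0.3, -5.8, 1.0]
width: 0.272
```

```bash
python3 - <<'E'
from plan import *
j,c=cam('top');i=cv2.imread('pics/top0.png');cv2.imwrite('pics/t8.png',j)
for r in (230,238): print(i[r,214:219,1].tolist(),j[r,214:219,1].tolist())
p=np.array(bot.read_state()['tool_pos']);f=np.array([-.053,.9986,0])
plan([(*(p-.16*f),93.05,.045),(.54,-.25,.17,93.05,.045),(.4497,-.3852,.17,54.2,.045),(.4497,-.3852,.055,54.2,.03)])
E
```

```text
[149, 144, 109, 36, 39] [164, 159, 121, 41, 45]
[152, 152, 138, 36, 38] [168, 167, 154, 41, 44]
[{"translation": [-0.04, 0.0, -0.0], "spin": -0.001}, {"translation": [-0.04, -0.0, -0.0], "spin": -0.001}, {"translation": [-0.04, -0.0, -0.0], "spin": -0.0}, {"translation": [-0.04, -0.0, -0.0], "spin": -0.001}, {"translation": [-0.0171, -0.0146, -0.025], "spin": 0.0}]
[{"translation": [-0.017, -0.0147, -0.0251], "spin": 0.0}, {"translation": [-0.0171, -0.0146, -0.025], "spin": 0.0}, {"translation": [-0.0163, -0.0122, -0.0], "spin": 0.971}, {"translation": [-0.0172, -0.0107, -0.0], "spin": 0.971}, {"translation": [-0.0181, -0.0093, -0.0], "spin": 0.971}]
[{"translation": [-0.0188, -0.0077, -0.0], "spin": 0.971}, {"translation": [-0.0194, -0.0061, -0.0], "spin": 0.972}, {"translation": [-0.0198, -0.0044, -0.0], "spin": 0.971}, {"translation": [-0.0201, -0.0027, -0.0], "spin": 0.972}, {"translation": [-0.0203, -0.0009, -0.0], "spin": 0.971}]
[{"translation": [-0.0, -0.0, 0.0287], "spin": 0.0}, {"translation": [-0.0, -0.0, 0.0288], "spin": 0.0}, {"translation": [-0.0, -0.0, 0.0287], "spin": 0.0}, {"translation": [-0.0001, -0.0, 0.0288], "spin": 0.0}]
end [ 0.4497 -0.3853  0.055 ] 54.2 rows 19
```

Call:
play_rows([
  {"translation": [-0.015, 0, 0], "spin": 0},
  {"translation": [-0.04, 0, 0], "spin": 0},
  {"translation": [-0.04, 0, 0], "spin": 0},
  {"translation": [-0.04, 0, 0], "spin": 0},
  {"translation": [-0.026, 0, 0], "spin": 0},
])

```text
time: 23.5
tool_pos: [0.5807, -0.1988, 0.0943]
tcp_rot: [2.164, 2.277, 0.0]
wrist_force: [0.1, 0.2, -1.9]
width: 0.271
```

Call:
play_rows([
  {"translation": [-0.017, -0.0145, -0.025], "spin": 0},
  {"translation": [-0.017, -0.0145, -0.025], "spin": 0},
  {"translation": [-0.017, -0.0145, -0.025], "spin": 0},
  {"translation": [-0.0165, -0.012, 0], "spin": 0.97},
  {"translation": [-0.017, -0.0105, 0], "spin": 0.97},
])

```text
time: 24.0
tool_pos: [0.5178, -0.2844, 0.1708]
tcp_rot: [2.35, 2.081, 0.002]
wrist_force: [-0.6, 0.1, -1.8]
width: 0.273
```

Call:
play_rows([
  {"translation": [-0.018, -0.0095, 0], "spin": 0.97},
  {"translation": [-0.019, -0.0075, 0], "spin": 0.97},
  {"translation": [-0.0195, -0.006, 0], "spin": 0.97},
  {"translation": [-0.02, -0.0045, 0], "spin": 0.97},
  {"translation": [-0.02, -0.0025, 0], "spin": 0.97},
])

```text
time: 24.5
tool_pos: [0.4604, -0.3684, 0.169]
tcp_rot: [-2.736, -1.542, -0.001]
wrist_force: [0.8, -1.3, -1.6]
width: 0.272
```

Call:
play_rows([
  {"translation": [-0.0205, -0.001, 0], "spin": 0.97},
  {"translation": [0, 0, 0.02], "spin": 0},
  {"translation": [0, 0, 0.03], "spin": 0},
  {"translation": [0, 0, 0.03], "spin": 0},
  {"translation": [0, 0, 0], "spin": 0},
])

```text
time: 25.0
tool_pos: [0.4462, -0.382, 0.0842]
tcp_rot: [-2.789, -1.425, 0.005]
wrist_force: [-0.8, 1.7, -1.9]
width: 0.272
```

Call:
play_rows([
  {"translation": [0, 0, 0], "spin": 0},
  {"translation": [0, 0, 0], "spin": 0},
])

```text
time: 25.2
tool_pos: [0.4509, -0.3857, 0.0911]
tcp_rot: [2.794, 1.43, 0.002]
wrist_force: [-0.5, 0.3, -2.4]
width: 0.271
```

```bash
python3 - <<'E'
from plan import *
stat(); plan([(.4497,-.3852,.05,54.2,.012)])
E
```

```text
25.2 [ 0.4509 -0.3857  0.0911] yaw 54.18 F [-0.5  0.3 -2.4] w 0.271 tau [-0.09  0.05 -0.02]
[{"translation": [-0.0001, -0.0003, 0.0103], "spin": -0.001}, {"translation": [-0.0001, -0.0003, 0.0103], "spin": -0.001}, {"translation": [-0.0, -0.0003, 0.0103], "spin": -0.001}, {"translation": [-0.0001, -0.0004, 0.0102], "spin": -0.0}]
end [ 0.4497 -0.3852  0.05  ] 54.2 rows 4
```

Call:
play_rows([
  {"translation": [0, 0, 0.01], "spin": 0},
  {"translation": [0, 0, 0.01], "spin": 0},
  {"translation": [0, 0, 0.01], "spin": 0},
  {"translation": [0, 0, 0.008], "spin": 0},
  {"translation": [0, 0, 0.003], "spin": 0},
])

```text
time: 25.7
tool_pos: [0.4489, -0.3837, 0.0465]
tcp_rot: [-2.794, -1.43, 0.001]
wrist_force: [0.2, 0.1, -1.3]
width: 0.273
```

Call:
play_rows([
  {"translation": [0, 0, 0], "spin": 0},
  {"translation": [0, 0, 0.001], "spin": 0},
  {"translation": [0, 0, 0.001], "spin": 0},
])

```text
time: 26.0
tool_pos: [0.4502, -0.385, 0.0467]
tcp_rot: [2.796, 1.43, 0.001]
wrist_force: [0.3, -0.0, -1.2]
width: 0.27
```

Call:
play_rows([
  {"translation": [0, 0, 0.001], "spin": 0},
  {"translation": [0, 0, 0], "spin": 0},
])

```text
time: 26.2
tool_pos: [0.4501, -0.3849, 0.0456]
tcp_rot: [2.796, 1.43, 0.001]
wrist_force: [-0.1, -0.1, -0.4]
width: 0.275
```

Call:
play_rows([
  {"translation": [0, 0, 0.0005], "spin": 0},
  {"translation": [0, 0, 0], "spin": 0},
])

```text
time: 26.4
tool_pos: [0.4501, -0.385, 0.0453]
tcp_rot: [2.796, 1.43, 0.0]
wrist_force: [-1.3, -0.7, 2.3]
width: 0.277
```

Call:
play_rows([
  {"translation": [0, 0, 0], "spin": 0},
  {"translation": [0, 0, 0], "spin": 0},
  {"translation": [0, 0, 0], "spin": 0},
  {"translation": [0, 0, 0], "spin": 0},
  {"translation": [0, 0, 0], "spin": 0},
], jaw=1)

```text
time: 26.9
tool_pos: [0.4499, -0.3846, 0.0447]
tcp_rot: [-2.797, -1.431, -0.0]
wrist_force: [0.1, 0.5, 0.1]
width: 0.997
```

Call:
play_rows([
  {"translation": [0, 0, 0], "spin": 0},
  {"translation": [0, 0, 0], "spin": 0},
  {"translation": [0, 0, -0.01], "spin": 0},
  {"translation": [0, 0, -0.03], "spin": 0},
  {"translation": [0, 0, -0.04], "spin": 0},
])

```text
time: 27.4
tool_pos: [0.4483, -0.3832, 0.1238]
tcp_rot: [-2.793, -1.429, 0.003]
wrist_force: [-0.1, -1.2, 0.4]
width: 0.998
```

Call:
play_rows([
  {"translation": [0, 0, -0.045], "spin": 0},
  {"translation": [0, 0, -0.045], "spin": 0},
  {"translation": [0, 0, -0.03], "spin": 0},
  {"translation": [-0.04, 0, 0], "spin": 0},
  {"translation": [-0.04, 0, 0], "spin": 0},
])

```text
time: 27.9
tool_pos: [0.404, -0.4504, 0.2484]
tcp_rot: [2.79, 1.433, 0.002]
wrist_force: [-0.6, -0.3, -0.2]
width: 1.0
```

```bash
python3 - <<'E'
from plan import *
stat(); j,c=cam('top');s,c2=cam('scene');cv2.imwrite('pics/t9.png',j);cv2.imwrite('pics/s9.png',s);i=cv2.imread('pics/top0.png')
for r in (230,238): print(i[r,214:219,1].tolist(),j[r,214:219,1].tolist())
a=cv2.resize(j[90:310,195:495],(800,587),interpolation=cv2.INTER_CUBIC)
b=cv2.resize(s[150:300,240:440],(400,300),interpolation=cv2.INTER_CUBIC)
v=np.zeros((600,800,3),np.uint8);v[:300,:400]=cv2.resize(j[90:315,195:495],(400,300),interpolation=cv2.INTER_CUBIC);v[:300,400:]=b
v[300:,:400]=cv2.resize(j[130:220,225:345],(400,300),interpolation=cv2.INTER_CUBIC);v[300:,400:]=cv2.resize(s[200:275,330:430],(400,300),interpolation=cv2.INTER_CUBIC)
cv2.imwrite('pics/fin.png',v)
E
```

```text
27.9 [ 0.404  -0.4504  0.2484] yaw 54.36 F [-0.6 -0.3 -0.2] w 1.0 tau [-0.02  0.06  0.04]
[149, 144, 109, 36, 39] [163, 157, 119, 40, 44]
[152, 152, 138, 36, 38] [166, 166, 151, 40, 43]
```

View pics/fin.png

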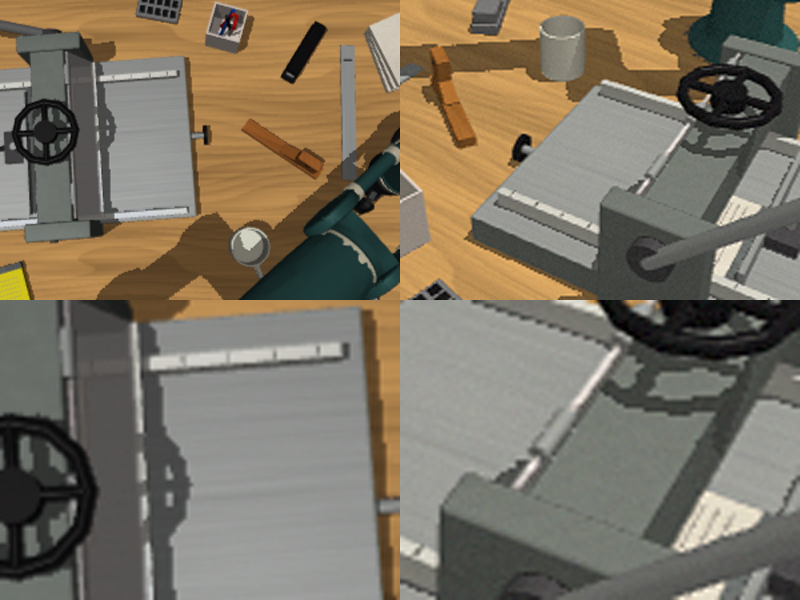

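The final picture shows the stick upright on the desk at its old place, and the other things where they were. The pad is in behind the beam at scene (363,252), and the gauge edge has not moved. I'll hand in.

```bash
python3 -c "
from workcell import bot
print(bot.finish_job())"
```

```text
the job is handed in; nothing more can be done
None
```

The job is handed in. The pad is against both the side guide and the back gauge, and the push stick is back on the desk on its sole, released. It took about 28 s of the 72 s allowed.

**How it went:** I slid the pad against the far side guide with the long side of the stick, then fed it in spine first with the nose until I felt the gauge. I then re-seated it once more against the guide and once more against the gauge.

**Forces:** The stick read at most about 6 N against the guide. It read 10.3 N at first touch of the gauge, about 2.5 N of that being pad friction, and 7.8 N on the second push. These are readings at the end of each call, so a brief peak between them could have been missed.

**Last checks:**
- **Pad home:** both gauge contacts came at the same depth within about 0.3 mm, and both guide contacts agreed within 1 mm.
- **Gauge:** its rear edge in the top camera stayed on the same pixel throughout, so I see no sign that it shifted.
- **Hand and desk:** by the planned positions the hand stayed outside the guard. The stapler, pen pot, ruler and mug look undisturbed in the last picture.

**Not confirmed by eye:** the pad ends up hidden under the beam, so "square against both" rests on the feel of the contacts, not on a picture. My camera estimates of the guide position also disagreed by about 3 mm, so I relied on feel there too.

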